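# Park the lock pin and hold the press on the glued tower

## Robot

A 6-joint arm with a two-finger parallel gripper is mounted at the origin on the work surface. World frame = base frame: x ahead of the robot, y to its left, z up, the work surface at z = 0. Lengths are in m, angles in rad, forces in N, time in s.
With the tool pointing down it reaches from about 0.4 to 0.825 m from the base axis. Payload 7 kg.
Tool frame: the origin (TCP) lies at the very end of the fingers, on their centre line; the grasp point (between the pads) lies 19 mm behind it; z points along the fingers, y is the line along which they close (so a half turn about z gives the same grasp; the last joint's range is limited). The gripper opens to 88 mm and grips with 3 to 60 N. Pads are 19 mm wide; open, the fingers measure 130 mm over their backs; the gripper's body (78 mm by 193 mm) begins 47 mm behind the grasp point.
Start: joints at [1.479, 0.359, 0.012, 0, -1.224, -0.288], TCP at [0.25, 0.627, 0.227] pointing down, gripper open.
Joint ranges: [-3.07, 3.07], [-1.43, 2.12], [-1.02, 1.25], [-3.03, 1.67], [-3.05, -0], [-3.03, 3.03]. Speed limits (rad/s): [2.39, 2.39, 3.01, 3.14, 3.14, 3.14].

## Interface

Orientations are given as [roll, pitch, yaw] about the fixed x, y, z axes, in that order (R = Rz(yaw) Ry(pitch) Rx(roll)).
In Python, from station import arm, grab_frame gives the robot as it stands.
- The arm moves only by the tool jog_arm, never from a script. Its argument "deltas" is a list that holds one entry, the list of rows, each a list of 4 numbers: the shift along the tool's x, y, z in units of 60 mm (1.0 is 60 mm), then the turn about the tool's z in units of 5 degrees (1.0 is 5 degrees). A call has 1 to 8 rows; each row is the pose to reach, as a shift and turn from the pose commanded when the call began, along the tool's axes at that moment; what a row does not reach only later rows make up. A row lasts 1/8 s, in which the tool goes at most 62.5 mm and 10.7 degrees, less where a joint would pass 70% of its speed; a pose out of reach is approached as far as the arm can. A call with a gripper value outside its range is refused whole. "grip" is the finger opening in mm, from 0 to 87.6, set as the call begins (left out, the last holds). The fingers move at their own pace and stop on an object; "squeeze" is the grip in N (left out, the last holds). Time passes only in rows, so rows that repeat a pose let the fingers close. It gives the time, the measured TCP pose, the force, the opening and the grip force at its end, in the units of the state.
- arm.get_state(): the state, without advancing time (a new reading comes with each control period).
- grab_frame(name): name is "scene" or "top" or "wrist"; returns a dict with "img" (384x512x3 uint8, red, green, blue), "vfov" (degrees; the focal length in pixels is half the picture's height over the tangent of half this angle, whatever the lens; pixels are square), "cx", "cy" (the principal point, pixels), "dist_coeffs" ([k1, k2, p1, p2, k3] as OpenCV has them; the pictures are not rectified), "xyz" and "rotation" of the camera in the world. Camera axes: x right, y down, z forward; pixel columns grow to the right and rows downward; lengths in m; the calibration is good to about 2 mm. A picture is of the moment at which its call begins. There is no depth.
- arm.job_done(): hands the job in; it is judged then, once.
The state is a dict: "t": time; "q": joint angles; "qd": joint speeds; "joint_efforts": joint torques, N m; "eef_pos": TCP position; "ee_rot": TCP orientation; "force": force on the tool from outside, world axes, zero at the start; "moment": the same for the moment, N m; "width": finger opening in m; "gripper_force": force on a finger pad.
Only numpy, scipy, OpenCV 4.12 (cv2) and the standard library are available. Lean on these libraries where they do the work, as an engineer would, in place of code of your own. Each camera call takes 0.05 s, during which the arm holds its last target. There are 200 camera calls.

## Task

Draw the red-handled lock pin out of the green press, lay it in the open brass notch on the side of the press column and let go of it. Then press the lever down by its black handle until its pointer is in the green band of the scale, so that the pad clamps the freshly cemented conning tower, and never into the red, which would crack the tower. Finish while still holding the lever there: the program ends with the hand on the handle; leave the other things on the desk where they are.

Things in the scene. Friction and masses are not known exactly. Their poses are not given: they have to be found in the camera images.
- press: green cast-iron lever press, fixed. Origin: centre of the underside of its 120 x 200 x 25 mm base, z up. The lever runs to its own -y; pin, notch, scale and lever handle stand out on its +x side, away from the robot. Column 50 x 45 mm at y = 75 mm; head to z = 173 mm within x = +-20 mm; two upright cheeks, x = +-12 to +-22, y = 15 to 85, to z = 225 mm, carry lever hinge and lock pin
- hinge (a point): point on the lever's hinge axis (along the press's x) in the press's mid plane, 205 mm above the desk; axes as the press
- bore (a point): centre of the lock pin bore (about 12 mm wide, axis along the press's x) at the outer +x face of the nearer cheek, 202.5 mm above the desk; the bore goes on through both cheeks, under the lever. Axes as the press
- pin: lock pin lying level in the bore, about 60 g: steel shank 10 x 60 mm, red flange 22 mm wide, red handle 14 mm thick, 46 mm long. Origin: handle's centre, at the start 52 mm from the press's mid plane, 201 mm up. Its x axis runs from the tip (-87 mm) past the flange (-27 to -23) to the handle end (+23). It draws straight out along the press's +x, free after 60 mm; till then it stops the lever
- pin_tip (a point): free end of the pin's shank
- pin_shank (a point): middle of the pin's steel shank, 57 mm from the handle's centre
- notch (a point): where the shank's middle should lie (20 mm either way), pin along the press's x, handle to +x. Brass trough open at the top, at y = 65 mm, x = 38 to 85 mm of the press, 16 mm wide, floor 110 mm and flared lips to 134 mm above the desk; the point is 5 mm above the floor. The flange stays outside, so the pin's origin ends at x = 115 to 130 mm. Axes as the press
- lever (a joint): lever angle in rad, 0 = up at rest, growing as the handle goes down; stop at 0.52. A spring pushes it back up. The pointer is in the green band of the scale from 0.32 to 0.42; above 0.42 is red, above 0.47 the tower cracks. With the pin in its bore it moves less than 0.1
- grip: black lever handle, a freely turning sleeve 20 mm thick, 86 mm long along the press's x (7 to 93 mm from the mid plane). Origin: its centre, 210 mm from the hinge axis, 257 mm above the desk at rest (0.25 rad above level), 190 to 169.5 mm in the green band, aim for 180. Takes about 1 N to start, 5.5 to 8.5 N to hold in the band. Grip it from above or push it down
- pad: black rubber pad 24 mm wide at the foot of the ram, origin at the centre of its underside; it goes down 80 mm per rad of lever, meets the tower's flat top at about 0.25 rad, and has a spring of about 0.7 N per mm behind it
- tower: grey plastic conning tower, 18 x 48 x 35 mm, standing on the deck section under the pad, origin at the centre of its underside
- die_set: round stepped steel die set, 60 mm wide, 36 mm high, loose on the desk; bystander
- lifeboat: white plastic lifeboat, 98 x 30 x 24 mm, loose; bystander
- rivet_roller: brass rivet roller with dark wooden handle, 113 mm long, 25 mm high, loose; bystander
- hull_half: grey plastic hull half, 110 x 26 x 25 mm, loose; bystander
- cement: small jar with yellow cap, 38 mm wide, 75 mm high, loose; bystander
Not all that is in view belongs to the job. There is more than one size of the pin; the job needs the smallest. Of the things shaped like the tower, the grey one is meant.

How it is judged:
On the way, in this order (a step that is already met when the one before it is completed fails the run):
1. the lock pin is drawn clear of the bore, in the fingers (x of pin_tip in the frame of bore above 0.001 m and contact force between the fingers and pin above 0.5 N), for 0.1 s.
2. the pin lies in the notch, let go (x of pin_shank in the frame of notch between -0.022 and 0.024 m and y of pin_shank in the frame of notch between -0.006 and 0.006 m and z of pin_shank in the frame of notch between -0.005 and 0.006 m and angle between the x axis of pin and the x axis of press, either way round below 0.15 rad and contact force between the fingers and pin below 0.2 N), for 0.2 s.
At the end, for the whole second after the job is handed in: hand holding the black handle (over 1.5 N), lever at 0.32 to 0.42 rad (green band); pad on the tower with over 2 N, tower upright, within 8 mm of its place; pin untouched in the notch, shank within 6 mm across, 22 mm along, 0.15 rad (all of step 2 and value of joint lever between 0.32 and 0.42 rad and contact force between any of the fingers, the arm and grip above 1.5 N and contact force between pad and tower above 2 N and x of tower in the frame of press between -0.008 and 0.008 m and y of tower in the frame of press between -0.02 and 0 m and angle between tower's own z axis and vertical below 0.12 rad); the arm keeps its last pose, push and grip.
It fails at once if the lever is pressed well into the red (past 0.47 rad): tower cracked (value of joint lever above 0.47 rad).
It fails at once if a bystander is pushed more than 30 mm from its place (distance of any of die_set, lifeboat, rivet_roller, hull_half, cement from where it was at the start of the episode above 0.03 m).
It also fails if it takes over 48 s, if anything falls off the work surface, if the arm or the gripper's body presses on something with over 40 N, if the wrist force passes 120 N, or if a joint passes its speed limit or range.

## Working session

There is one attempt and no reset: what is moved stays moved. The work goes in short steps, Python scripts to look and compute and a tool call to move; the robot and the scene stay as the last step left them, time stands still between calls to the robot, and variables do not carry over. Pictures are saved under pics/ and viewed, at most 10 in all, crops included, and the job is handed in when it is done.

Besides the shell and the picture viewer there is one more tool, called after "Emit:" by a JSON object that holds its "name" and its "arguments", one argument or row to a line. jog_arm: Moves the arm, as the interface text tells. Its arguments: {"type":"object","properties":{"deltas":{"type":"array"},"grip":{"type":"number"},"squeeze":{"type":"number"}},"required":["deltas"]}

```bash
mkdir -p pics; ls
cat > h.py <<'E'
import numpy as np, cv2, pickle
from station import arm, grab_frame
def save(n,tag):
    f=grab_frame(n); pickle.dump({k:f[k] for k in f},open(f'pics/{tag}.pkl','wb'))
    cv2.imwrite(f'pics/{tag}.png',f['img'][:,:,::-1]); return f
def load(tag): return pickle.load(open(f'pics/{tag}.pkl','rb'))
def K(f):
    h=f['img'].shape[0]; F=h/2/np.tan(np.radians(f['vfov'])/2)
    return np.array([[F,0,f['cx']],[0,F,f['cy']],[0,0,1.]])
def ray(f,p):
    u=cv2.undistortPoints(np.array([[p]],float),K(f),np.array(f['dist_coeffs'],float))[0,0]
    d=np.array(f['rotation'])@[u[0],u[1],1]; return np.array(f['xyz']),d/np.linalg.norm(d)
def atz(f,p,z):
    o,d=ray(f,p); return o+d*(z-o[2])/d[2]
def tri(*fp):
    A=0;b=0;R=[]
    for f,p in fp:
        o,d=ray(f,p);P=np.eye(3)-np.outer(d,d);A=A+P;b=b+P@o;R.append((o,d))
    x=np.linalg.solve(A,b); return x,[np.linalg.norm(np.cross(x-o,d)) for o,d in R]
def proj(f,X):
    R=np.array(f['rotation']);r=cv2.Rodrigues(R.T)[0];t=-R.T@np.array(f['xyz'])
    return cv2.projectPoints(np.array(X,float).reshape(-1,3),r,t,K(f),np.array(f['dist_coeffs'],float))[0][:,0]
E
python3 - <<'E'
from h import *
a=save('scene','s0');b=save('top','t0');c=save('wrist','w0')
for f in (a,b,c): print(f['xyz'],np.round(f['rotation'],3).tolist(),f['vfov'],f['dist_coeffs'])
s=arm.get_state();print(s['eef_pos'],s['ee_rot'],s['force'],s['width'],s['gripper_force'])
im=np.hstack([a['img'],b['img']])[:,:,::-1]
cv2.imwrite('pics/st.png',cv2.resize(im,(800,300),interpolation=cv2.INTER_AREA))
E
```

```text
pics
[1.18601665 0.42311974 1.01637802] [-2.43, -0.01, 2.021] 44.863915771820345 [-0.07918372  0.          0.          0.          0.        ]
[0.49092194 0.08236546 0.93758568] [-3.081, 0.022, -1.6] 55.39160831239414 [0.03891921 0.         0.         0.         0.        ]
[0.31164304 0.60131285 0.38336003] [2.895, -0.001, -1.95] 63.61921899982675 [-0.07357862  0.          0.          0.          0.        ]
[0.25016049 0.6265632  0.22586762] [ 3.14037926e+00 -1.41507679e-04 -3.79884657e-01] [ 0.21278721 -0.24776193 -0.19063915] 0.08759720602640565 0.0
```

View pics/s0.png

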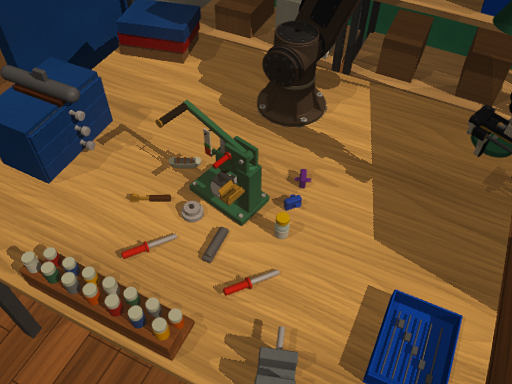

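View pics/t0.png

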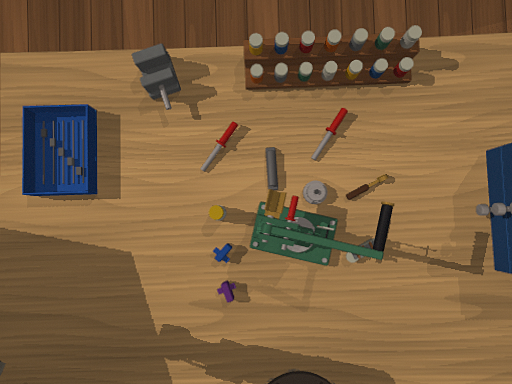

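Scene view: candidates for the pin are the one in the press at scene (222,160) / top (293,208), and two larger red-handled pins on the desk at scene (148,246) and (252,283). The one in the bore is the smallest, and it fits the description. The lever handle is at top (383,225), the brass notch at top (275,202). Next, a close crop.

```bash
sed -i "s/^def K/from scipy.spatial.transform import Rotation as Ro\ndef K/; s/np.array(f\['rotation'\])/Ro.from_euler('xyz',f['rotation']).as_matrix()/" h.py
python3 - <<'E'
from h import *
a=load('s0')['img'];b=load('t0')['img']
A=cv2.resize(a[90:230,150:290],(560,560),interpolation=cv2.INTER_CUBIC)
B=cv2.resize(b[190:280,240:400],(800,450),interpolation=cv2.INTER_CUBIC)
cv2.imwrite('pics/A.png',A[:,:,::-1]);cv2.imwrite('pics/B.png',B[:,:,::-1])
E
```

```text
(no output)
```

View pics/A.png

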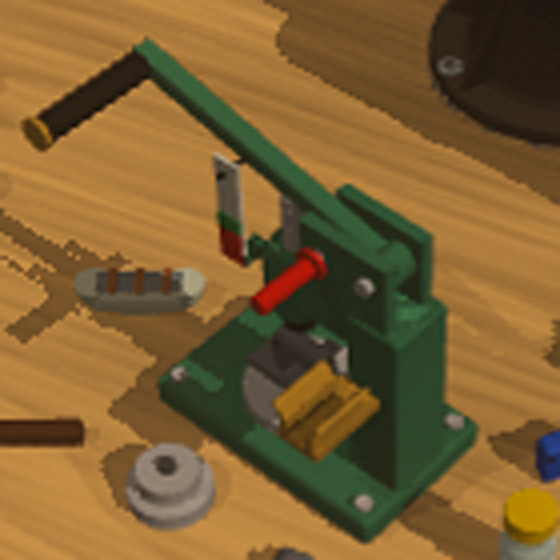

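View pics/B.png

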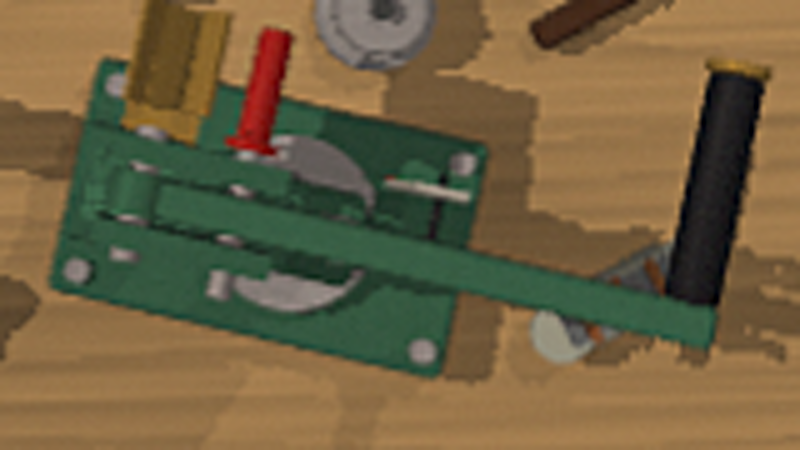

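The crops confirm it: the small red pin sits in the cheek (flange A(315,265), handle end A(262,300); B(252,145), B(275,33)), the brass trough is at A(327,410), the black handle at B(740,68)–B(693,300). The lifeboat lies under the lever end, and the die set is near the pin. Now I fit the press pose from both views.

Run:
```python
from h import *
from scipy.optimize import least_squares
a=load('s0');b=load('t0')
pa=lambda u,v:(150+(u+.5)/4-.5,90+(v+.5)/4-.5)
pb=lambda u,v:(240+(u+.5)/5-.5,190+(v+.5)/5-.5)
for n,p,q in [('corner++',pa(370,535),pb(102,60)),('corner+-',pa(160,380),pb(487,147)),('corner-+',pa(475,430),pb(50,288)),
 ('pinend',pa(262,301),pb(275,33)),('flange',pa(314,265),pb(254,143)),('gripend',pa(38,133),pb(740,66)),('grip0',pa(148,62),pb(695,298))]:
    X,e=tri((a,p),(b,q)); print(n,np.round(X*1e3,1),np.round(np.array(e)*1e3,1))
obs=[(a,pa(370,535),(60,100,25)),(a,pa(160,380),(60,-100,25)),(a,pa(475,430),(-60,100,25)),
(b,pb(102,60),(60,100,25)),(b,pb(487,147),(60,-100,25)),(b,pb(437,377),(-60,-100,25)),(b,pb(50,288),(-60,100,25))]
def W(p,P): 
    P=np.array(P,float)/1e3;c,s=np.cos(p[2]),np.sin(p[2]); return np.array([p[0]+c*P[0]-s*P[1],p[1]+s*P[0]+c*P[1],P[2]+p[3]])
r=least_squares(lambda p:np.concatenate([proj(f,W(p,P))[0]-q for f,q,P in obs]),[.45,.1,-.2,0])
print(r.x,np.round(r.fun,1))
np.save('press.npy',r.x)
iv=lambda X:W([0,0,-r.x[2],0],(np.array(X)-[r.x[0],r.x[1],0])*1e3)*1e3
for n,p,q in [('pinend',pa(262,301),pb(275,33)),('flange',pa(314,265),pb(254,143)),('gripend',pa(38,133),pb(740,66)),('grip0',pa(148,62),pb(695,298))]:
    print(n,np.round(iv(tri((a,p),(b,q))[0]),1))
```

```text
corner++ [536.   82.2  13.8] [2. 2.]
corner+- [ 487.  -107.7   23.9] [1.2 1.2]
corner-+ [423.4 109.7  15.9] [0.2 0.2]
pinend [535.4  12.6 207.2] [1.2 1.2]
flange [491.4  23.1 202.5] [2.3 2.3]
gripend [ 515.  -151.3  260.3] [0.9 0.9]
grip0 [ 430.4 -127.4  262.8] [3.7 3.7]
[ 4.54718985e-01  4.00292629e-04 -2.55274515e-01 -8.47282904e-03] [-1.2 -0.1 -1.4  1.3  1.1 -0.2 -0.7 -0.5  0.5 -0.1  0.3  1.3 -1.   0.6]
pinend [ 75.   32.1 207.2]
flange [ 29.8  31.2 202.5]
gripend [  96.6 -131.6  260.3]
grip0 [   8.7 -129.8  262.8]
```

Emit:
{"name": "jog_arm", "arguments": {
  "deltas": [
    [[0,0,-0.7,0],[0.5,0.5,-1.3,-0.5],[1.1,1.1,-1.3,-1],[1.75,1.75,-1.3,-1.43],[2.4,2.4,-1.3,-1.43],[3.05,3.05,-1.3,-1.43],[3.7,3.7,-1.3,-1.43],[4.3,4.3,-1.3,-1.43]]
  ]
}}

```text
t: 1.15
eef_pos: [0.3945, 0.2897, 0.3046]
ee_rot: [-3.141, -0.0, -0.255]
force: [0.3, 0.2, 0.1]
width: 0.0874
gripper_force: 0.0
```

```bash
cat >> h.py <<'E'
PR=[.4547,.0004,-.2553]
def W(x,y,z,p=PR):
    c,s=np.cos(p[2]),np.sin(p[2]); return np.array([p[0]+(c*x-s*y)/1e3,p[1]+(s*x+c*y)/1e3,z/1e3])
def iv(X,p=PR):
    c,s=np.cos(p[2]),np.sin(p[2]);d=(np.array(X)-[p[0],p[1],0])*1e3; return np.array([c*d[0]+s*d[1],-s*d[0]+c*d[1],d[2]])
def go(x,y,z,p=PR):  # press-frame target of the TCP (mm) -> units
    s=arm.get_state(); R=Ro.from_euler('xyz',s['ee_rot']).as_matrix()
    d=R.T@(W(x,y,z,p)-s['eef_pos'])/.06; t=-np.degrees(((p[2]-s['ee_rot'][2]+np.pi)%(2*np.pi))-np.pi)/5
    print('t',round(s['t'],2),'press',np.round(iv(s['eef_pos'],p),1),'rpy',np.round(s['ee_rot'],3),'go',np.round(d,2),'turn',round(t,2),'F',np.round(s['force'],1),'w',round(s['width']*1e3,1),'g',round(s['gripper_force'],1))
E
python3 -c "
from h import *
go(56,31.7,300)"
```

```text
t 1.15 press [-131.3  264.7  304.6] rpy [-3.141 -0.    -0.255] go [3.12 3.88 0.08] turn 0.0 F [0.3 0.2 0.1] w 87.4 g 0.0
```

Emit:
{"name": "jog_arm", "arguments": {
  "deltas": [
    [[0.5,0.65,0.0,0],[1.1,1.35,0,0],[1.75,2.05,0,0],[2.35,2.8,0,0],[2.9,3.5,0,0],[3.12,3.88,0,0],[3.12,3.88,0,0]]
  ]
}}

```text
t: 2.02
eef_pos: [0.5167, 0.0174, 0.3041]
ee_rot: [3.141, 0.001, -0.258]
force: [-0.1, 0.3, -0.7]
width: 0.0874
gripper_force: 0.0
```

```bash
python3 -c "
from h import *
go(56,31.7,182)
w=save('wrist','w1');print(w['xyz'],w['rotation'])
for P in [(75,31.7,201),(25,31.7,201),(85,65,134),(38,65,134),(93,-131,257)]: print(P,proj(w,W(*P)))
cv2.imwrite('pics/w1b.png',cv2.resize(w['img'],(768,576),interpolation=cv2.INTER_CUBIC)[:,:,::-1])"
```

```text
t 2.02 press [ 55.7  32.1 304.1] rpy [ 3.141e+00  1.000e-03 -2.580e-01] go [0.01 0.01 2.03] turn -0.03 F [-0.1  0.3 -0.7] w 87.4 g 0.0
[ 5.80833419e-01 -3.69742305e-04  4.61673786e-01] [ 2.89401022e+00 -6.22985377e-04 -1.82860251e+00]
(75, 31.7, 201) [[252.91880415 165.47928502]]
(25, 31.7, 201) [[253.09229594 220.63834871]]
(85, 65, 134) [[221.52529393 144.95795091]]
(38, 65, 134) [[222.68359803 187.98080155]]
(93, -131, 257) [[486.28929107 154.73919542]]
```

View pics/w1b.png

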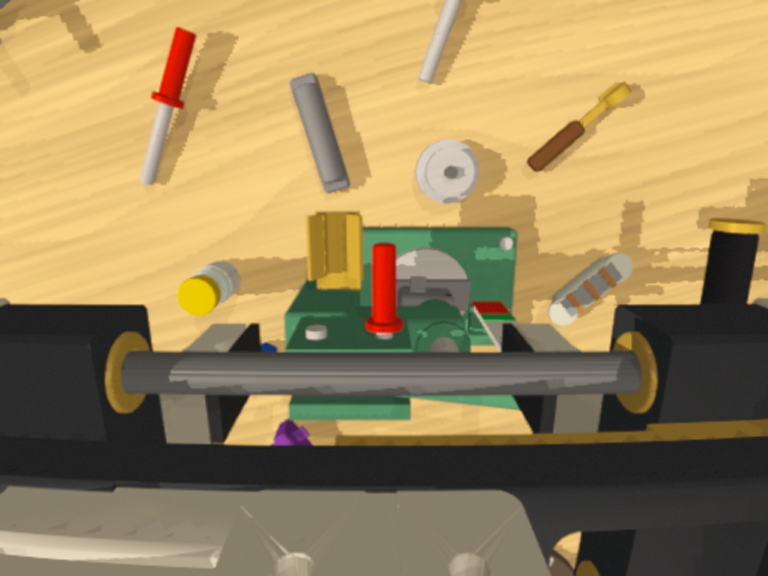

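The wrist view shows the pin at (384,245)–(384,325), the notch mouth centred at (335,212) and the handle cap at (737,227) in the upscaled picture. Everything sits about 2 mm further to -y than predicted, so I split the difference and correct by force on contact.

Emit:
{"name": "jog_arm", "arguments": {
  "deltas": [
    [[0,0.03,0.5,0],[0,0.03,1.0,0],[0,0.03,1.5,0],[0,0.03,1.8,0],[0,0.03,2.03,0],[0,0.03,2.03,0]]
  ],
  "grip": 45
}}

```text
t: 2.82
eef_pos: [0.5156, 0.0178, 0.1821]
ee_rot: [3.141, 0.001, -0.254]
force: [-0.2, 0.5, 0.1]
width: 0.045
gripper_force: 0.0
```

```bash
python3 -c "
from h import *
go(56,30,182)
w=save('wrist','w2')
for P in [(75,30,201),(29,30,201)]: print(P,proj(w,W(*P)))
m=cv2.cvtColor(w['img'],cv2.COLOR_RGB2HSV);k=(((m[...,0]<6)|(m[...,0]>174))&(m[...,1]>180)&(m[...,2]>60)).astype(np.uint8)
n,l,s,c=cv2.connectedComponentsWithStats(k);print(s[s[:,4]>40],c[s[:,4]>40])
i=np.argmax(s[1:,4])+1
for r in range(s[i,1],s[i,1]+s[i,3],8): x=np.where(l[r]==i)[0];print(r,x.min(),x.max())
cv2.imwrite('pics/w2b.png',cv2.resize(w['img'],(640,480))[:,:,::-1])"
```

```text
t 2.83 press [ 54.6  32.2 182.1] rpy [ 3.141e+00  1.000e-03 -2.540e-01] go [0.02 0.04 0.  ] turn 0.01 F [-0.2  0.5  0.1] w 45.0 g 0.0
(75, 30, 201) [[256.5357097  209.41544554]]
(29, 30, 201) [[256.18325652 294.69633695]]
[[     0      0    512    384 193832]
 [    45      0     37     57   1120]
 [   244    202     29     33    900]
 [   237    264     42     26    756]] [[256.57999711 191.98803087]
 [ 64.91964286  27.73482143]
 [258.23       218.42777778]
 [257.68915344 276.93121693]]
0 62 81
8 60 79
16 58 77
24 56 75
32 54 73
40 53 71
48 47 69
56 70 73
```

View pics/w2b.png

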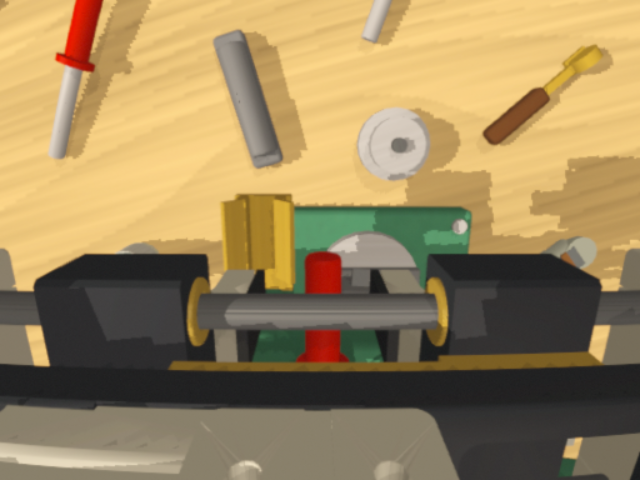

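The pin handle (322,300) is between the fingers, about centred between them (bases at 207 and 440). Closing softly and checking side force.

Emit:
{"name": "jog_arm", "arguments": {
  "deltas": [
    [[0,0,0,0],[0,0,0,0],[0,0,0,0],[0,0,0,0],[0,0,0,0],[0,0,0,0]]
  ],
  "grip": 5,
  "squeeze": 8
}}

```text
t: 3.62
eef_pos: [0.5163, 0.0172, 0.1829]
ee_rot: [3.141, -0.0, -0.255]
force: [-1.0, -1.9, 0.9]
width: 0.0137
gripper_force: 8.0
```

```bash
python3 -c "
from h import *
go(56,30,182);s=arm.get_state();print(s['force'],s['moment'])"
```

```text
t 3.62 press [ 55.3  31.8 182.9] rpy [ 3.141 -0.    -0.255] go [0.01 0.03 0.01] turn 0.0 F [-1.  -1.9  0.9] w 13.7 g 8.0
[-1.00529513 -1.91439167  0.91304695] [-0.58678587  0.05313228  0.08613168]
```

Emit:
{"name": "jog_arm", "arguments": {
  "deltas": [
    [[0,0.015,0,0],[0,0.015,0,0],[0.1,0.015,0,0],[0.25,0.015,0,0],[0.4,0.015,0,0]]
  ],
  "squeeze": 18
}}

```text
t: 4.25
eef_pos: [0.5399, 0.0104, 0.1826]
ee_rot: [3.142, 0.0, -0.255]
force: [-0.4, -0.1, 0.4]
width: 0.0132
gripper_force: 17.9
```

```bash
python3 -c "
from h import *
go(56,30,182);s=arm.get_state();print(s['force'],s['moment'])"
```

```text
t 4.25 press [ 79.9  31.1 182.6] rpy [ 3.142  0.    -0.255] go [-0.4   0.02  0.01] turn 0.0 F [-0.4 -0.1  0.4] w 13.2 g 17.9
[-0.4444752  -0.05026186  0.40391734] [ 0.00386169  0.11858219 -0.0005748 ]
```

Emit:
{"name": "jog_arm", "arguments": {
  "deltas": [
    [[0.2,0,0,0],[0.4,0,0,0],[0.6,0,0,0],[0.78,0,0,0],[0.78,0,0,0],[0.78,0,0,0]]
  ]
}}

```text
t: 5.0
eef_pos: [0.5842, -0.0014, 0.1826]
ee_rot: [3.142, 0.0, -0.255]
force: [0.1, -0.1, -0.8]
width: 0.0134
gripper_force: 17.9
```

```bash
python3 -c "
from h import *
go(126,64,182);s=arm.get_state();print(s['force'],s['moment'])
a=save('scene','s3');b=save('top','t3');w=save('wrist','w3')
A=cv2.resize(a['img'][90:230,150:290],(400,400),interpolation=cv2.INTER_CUBIC)
B=cv2.resize(w['img'][100:250,180:330],(400,400),interpolation=cv2.INTER_CUBIC)
cv2.imwrite('pics/m3.png',np.hstack([A,B])[:,:,::-1])"
```

```text
t 5.0 press [125.8  31.  182.6] rpy [ 3.142  0.    -0.255] go [ 0.   -0.55  0.01] turn 0.0 F [ 0.1 -0.1 -0.8] w 13.4 g 17.9
[ 0.05793713 -0.08779735 -0.84995047] [ 0.00165626 -0.02128811  0.07120298]
```

View pics/m3.png

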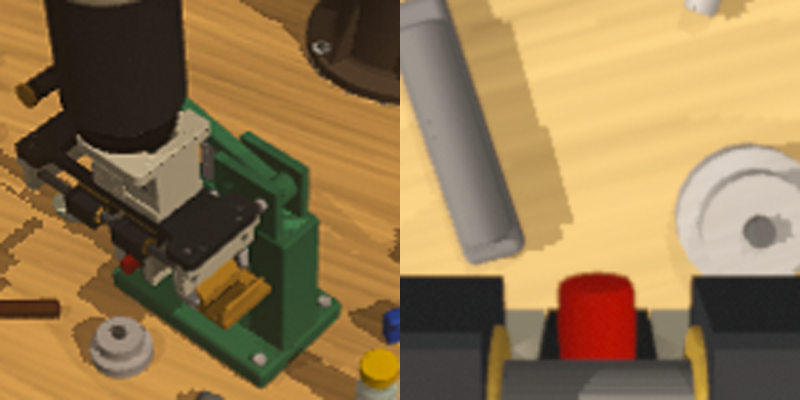

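Run:
```python
from h import *
from scipy.optimize import brentq
def solve(f,col,x,z,P0): return brentq(lambda y:proj(f,W(x,y,z))[0][0]-col,P0-40,P0+40)
w1,w2=load('w1'),load('w2')
print('pin w1',solve(w1,256.,75,201,30),solve(w1,256,29,201,30),'w2',solve(w2,258.2,75,201,30),solve(w2,257.7,40,201,30))
print('notch w1',solve(w1,223.3,85,134,65),'w2',solve(w2,206,85,134,65))
# brass mask edges in w1,w2 and top
for n in('w1','w2','t0'):
    f=load(n);m=cv2.cvtColor(f['img'],cv2.COLOR_RGB2HSV);k=((m[...,0]>15)&(m[...,0]<28)&(m[...,1]>190)).astype(np.uint8)
    N,l,s,c=cv2.connectedComponentsWithStats(k)
    c0=proj(f,W(61,64,125))[0]
    j=[i for i in range(1,N) if s[i,4]>60 and np.linalg.norm(c[i]-c0)<30]
    for i in j:
        print(n,c0,s[i],c[i])
        q=np.argwhere(l==i)[:,::-1].astype(float)
        h=cv2.convexHull(q.astype(np.float32),returnPoints=True); print(cv2.approxPolyDP(h,2,True)[:,0].tolist())
t=load('t0');s=load('s0')
pb=lambda u,v:(240+(u+.5)/5-.5,190+(v+.5)/5-.5)
print('top pin',iv(atz(t,pb(275,33),203)),iv(atz(t,pb(254,130),203)))
```

```text
pin w1 29.068257525839403 29.097703683954073 w2 29.21612960290782 29.280104016745504
notch w1 63.119569462982334 w2 63.43282022257802
w1 [223.82098445 165.77173569] [206 142  34  50 605] [223.36198347 163.89752066]
[[238.0, 143.0], [239.0, 154.0], [230.0, 191.0], [213.0, 190.0], [206.0, 168.0], [214.0, 144.0]]
w2 [208.26045903 194.41114624] [ 195  157   27   65 1013] [208.56860809 187.34057256]
[[216.0, 221.0], [196.0, 211.0], [196.0, 157.0], [219.0, 157.0], [221.0, 211.0]]
w2 [208.26045903 194.41114624] [228 164   6  36  77] [231.85714286 179.4025974 ]
[[232.0, 199.0], [228.0, 172.0], [230.0, 164.0], [233.0, 165.0]]
top pin [-16982.72033414  15921.38228876 203000.        ] [ -6024.64514031  15997.4646447  203000.        ]
```

Emit:
{"name": "jog_arm", "arguments": {
  "deltas": [
    [[0,-0.3,0,0],[0,-0.565,0,0],[0,-0.565,0.3,0],[0,-0.565,0.7,0],[0,-0.565,0.95,0],[0,-0.565,1.05,0],[0,-0.565,1.05,0]]
  ]
}}

```text
t: 6.02
eef_pos: [0.5932, 0.0316, 0.1198]
ee_rot: [3.141, 0.0, -0.255]
force: [-0.4, 0.4, -0.4]
width: 0.0134
gripper_force: 17.9
```

```bash
python3 -c "
from h import *
go(126,65,96.5)
a=save('scene','s4');w=save('wrist','w4')
A=cv2.resize(a['img'][120:220,180:280],(400,400),interpolation=cv2.INTER_CUBIC)
B=cv2.resize(w['img'][150:300,180:330],(400,400),interpolation=cv2.INTER_CUBIC)
cv2.imwrite('pics/m4.png',np.hstack([A,B])[:,:,::-1])"
```

```text
t 6.03 press [126.1  65.2 119.8] rpy [ 3.141  0.    -0.255] go [-0.    0.    0.39] turn 0.01 F [-0.4  0.4 -0.4] w 13.4 g 17.9
```

View pics/m4.png

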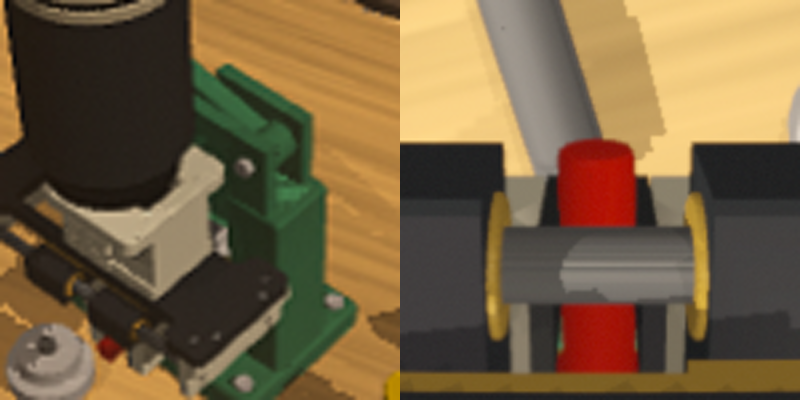

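The hand hides the notch in both views; the pin is still straight in the fingers. I descend slowly by force.

Emit:
{"name": "jog_arm", "arguments": {
  "deltas": [
    [[0,0,0.1,0],[0,0,0.2,0],[0,0,0.28,0],[0,0,0.34,0],[0,0,0.34,0]]
  ]
}}

```text
t: 6.75
eef_pos: [0.5928, 0.0314, 0.0989]
ee_rot: [3.141, 0.001, -0.255]
force: [0.0, -0.6, 0.5]
width: 0.0136
gripper_force: 17.9
```

```bash
python3 -c "
from h import *
go(126,65,96.5);s=arm.get_state();print(s['force'],s['moment'])"
```

```text
t 6.75 press [125.8  64.8  98.9] rpy [ 3.141e+00  1.000e-03 -2.550e-01] go [ 0.   -0.    0.04] turn 0.0 F [ 0.  -0.6  0.5] w 13.6 g 17.9
[ 0.04177281 -0.58137449  0.50919948] [-0.05811091 -0.01286618 -0.01293086]
```

Emit:
{"name": "jog_arm", "arguments": {
  "deltas": [
    [[0,0,0.02,0],[0,0,0.04,0],[0,0,0.045,0],[0,0,0.045,0]]
  ]
}}

```text
t: 7.25
eef_pos: [0.593, 0.0314, 0.0967]
ee_rot: [-3.142, -0.0, -0.255]
force: [-0.3, 0.1, -1.0]
width: 0.0133
gripper_force: 17.9
```

```bash
python3 -c "
from h import *
go(126,65,96.5);s=arm.get_state();print(s['force'],s['moment'])"
```

```text
t 7.25 press [126.   65.   96.7] rpy [-3.142 -0.    -0.255] go [-0. -0.  0.] turn 0.0 F [-0.3  0.1 -1. ] w 13.3 g 17.9
[-0.32383213  0.08604505 -0.95863158] [-0.00857581  0.05277151  0.03684259]
```

Emit:
{"name": "jog_arm", "arguments": {
  "deltas": [
    [[0,0,0.015,0],[0,0,0.03,0],[0,0,0.03,0]]
  ]
}}

```text
t: 7.62
eef_pos: [0.5932, 0.0314, 0.0951]
ee_rot: [-3.142, -0.0, -0.255]
force: [-0.7, -0.2, 3.4]
width: 0.0133
gripper_force: 17.9
```

```bash
python3 -c "
from h import *
go(126,65,96.5);s=arm.get_state();print(s['force'],s['moment'])"
```

```text
t 7.62 press [126.2  65.   95.1] rpy [-3.142 -0.    -0.255] go [-0.    0.   -0.02] turn 0.0 F [-0.7 -0.2  3.4] w 13.3 g 17.9
[-0.69242813 -0.19524121  3.41305132] [-0.05201338  0.23787012  0.013309  ]
```

Floor contact, 3.4 N. Letting go and rising.

Emit:
{"name": "jog_arm", "arguments": {
  "deltas": [
    [[0,0,0,0],[0,0,0,0],[0,0,0,0],[0,0,-0.2,0],[0,0,-0.8,0],[0,0,-1.6,0],[0,0,-2.5,0],[0,0,-3.4,0]]
  ],
  "grip": 45
}}

```text
t: 8.62
eef_pos: [0.5927, 0.0313, 0.3017]
ee_rot: [-3.141, -0.001, -0.255]
force: [0.3, 0.1, 0.2]
width: 0.0452
gripper_force: 0.0
```

Emit:
{"name": "jog_arm", "arguments": {
  "deltas": [
    [[-0.3,0.6,0,0],[-0.7,1.3,0,0],[-1.1,2.0,0,0],[-1.25,2.7,0,0],[-1.25,3.27,0,0],[-1.25,3.27,0,0]]
  ]
}}

```text
t: 9.38
eef_pos: [0.4701, -0.1412, 0.3001]
ee_rot: [-3.141, -0.002, -0.257]
force: [-0.2, 0.4, -0.5]
width: 0.0448
gripper_force: 0.0
```

Run:
```python
from h import *
go(50,-131,238)
a=save('scene','s5');b=save('top','t5');w=save('wrist','w5')
print('w pred pin',proj(w,W(95.5,65,115)),proj(w,W(145.5,65,115)),'grip',proj(w,W(93,-131,257)),proj(w,W(93,-131,267)))
A=cv2.resize(a['img'][90:230,150:290],(400,400),interpolation=cv2.INTER_CUBIC)
B=cv2.resize(w['img'],(400,300),interpolation=cv2.INTER_AREA)
B=np.vstack([B,np.zeros((100,400,3),np.uint8)])
cv2.imwrite('pics/m5.png',np.hstack([A,B])[:,:,::-1])
```

```text
t 9.38 press [  50.7 -133.1  300.1] rpy [-3.141e+00 -2.000e-03 -2.570e-01] go [-0.01 -0.03  1.03] turn -0.02 F [-0.2  0.4 -0.5] w 44.8 g 0.0
w pred pin [[ 77.60294165 131.27450444]] [[72.48675835 85.15952783]] grip [[251.46796367 147.75744656]] [[251.34991447 149.7216932 ]]
```

View pics/m5.png

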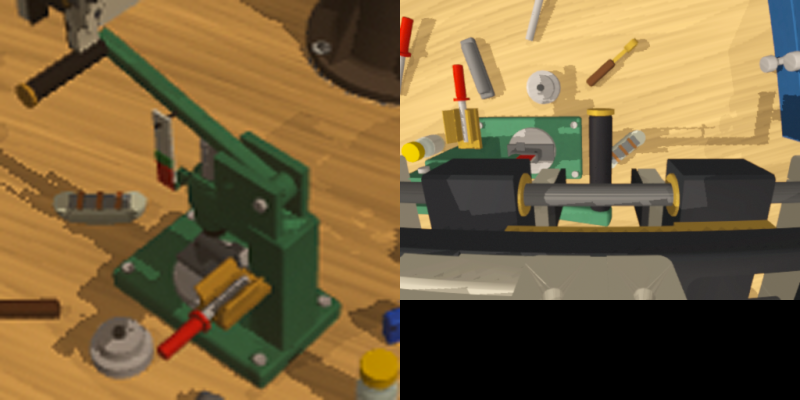

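The pin lies in the brass trough, handle outward (left picture, (185,335)). The black handle is centred between the fingers in the wrist view (600,150). Checking clearance to the scale, and the pin's pose numerically.

Run:
```python
from h import *
a=load('s0');b=load('t0')
pa=lambda u,v:(150+(u+.5)/4-.5,90+(v+.5)/4-.5)
pb=lambda u,v:(240+(u+.5)/5-.5,190+(v+.5)/5-.5)
for p,q in [((228,158),(468,196)),((218,155),(468,196)),((235,255),(388,182))]:
    X,e=tri((a,pa(*p)),(b,pb(*q)));print('scale',iv(X),np.round(np.array(e)*1e3,1))
# pin red handle: end and flange in scene s5, wrist w5, top t5
for n in('s5','t5','w5'):
    f=load(n);m=cv2.cvtColor(f['img'],cv2.COLOR_RGB2HSV);k=(((m[...,0]<6)|(m[...,0]>174))&(m[...,1]>180)&(m[...,2]>60)).astype(np.uint8)
    N,l,s,c=cv2.connectedComponentsWithStats(k);c0=proj(f,W(122.5,65,115))[0]
    for i in range(1,N):
        if s[i,4]>15 and np.linalg.norm(c[i]-c0)<30:
            q=np.argwhere(l==i)[:,::-1].astype(np.float32); print(n,c0,c[i],s[i],cv2.fitLine(q,2,0,.01,.01).ravel()[:2], proj(f,[W(95,65,115),W(145,65,115)]).tolist())
```

```text
scale [ 25.88978484 -45.94546883 242.67568791] [4.9 4.9]
scale [ 27.80887646 -48.09899058 244.56106195] [1.7 1.7]
scale [ 30.05852381 -32.73156317 168.72985404] [2.1 2.1]
s5 [213.00474469 207.57103373] [213.96226415 206.51886792] [205 199  18  16 106] [ 0.7511358  -0.66014767] [[220.64670381578404, 201.00303399893463], [206.6198697159761, 213.05942682412962]]
t5 [280.58072242 175.37194768] [280.52307692 175.42307692] [275 164  11  23 130] [ 0.19974466 -0.97984797] [[277.89388573209095, 187.20996742399745], [282.77442418941837, 165.7132501052933]]
w5 [ 74.78951685 106.66056322] [ 75.97904762 106.17904762] [ 68  83  20  46 525] [0.12413804 0.992265  ] [[77.65598133013864, 131.7236016611736], [72.53574128228041, 85.6318491218366]]
```

Pin pose agrees within 1–2 mm. The scale rises to z ≈ 243 at x ≈ 28, y ≈ -47, where the gripper body could hit it, so I take the handle further out at x ≈ 78 mm.

Emit:
{"name": "jog_arm", "arguments": {
  "deltas": [
    [[0.25,0,0,0],[0.46,0,0,0],[0.46,0,0.4,0],[0.46,0,0.8,0],[0.46,0,1.02,0],[0.46,0,1.02,0]]
  ]
}}

```text
t: 10.28
eef_pos: [0.4977, -0.1464, 0.2368]
ee_rot: [3.141, 0.002, -0.255]
force: [-0.2, -0.4, -0.1]
width: 0.0449
gripper_force: 0.0
```

Emit:
{"name": "jog_arm", "arguments": {
  "deltas": [
    [[0,0,0,0],[0,0,0,0],[0,0,0,0],[0,0,0,0],[0,0,0,0]]
  ],
  "grip": 10,
  "squeeze": 12
}}

```text
t: 10.9
eef_pos: [0.4975, -0.1483, 0.2385]
ee_rot: [3.139, -0.001, -0.255]
force: [0.2, -8.4, 0.8]
width: 0.0195
gripper_force: 12.0
```

```bash
python3 -c "
from h import *
go(78,-133,239)"
```

```text
t 10.9 press [  79.  -133.   238.5] rpy [ 3.139e+00 -1.000e-03 -2.550e-01] go [-0.02 -0.   -0.01] turn 0.0 F [ 0.2 -8.4  0.8] w 19.5 g 12.0
```

Emit:
{"name": "jog_arm", "arguments": {
  "deltas": [
    [[0,0.025,0,0],[0,0.025,0,0],[0,0.065,0.15,0],[0,0.085,0.3,0],[0,0.105,0.42,0],[0,0.105,0.42,0]]
  ]
}}

```text
t: 11.65
eef_pos: [0.4962, -0.1532, 0.2118]
ee_rot: [3.141, -0.0, -0.255]
force: [0.6, -5.6, 1.7]
width: 0.0197
gripper_force: 12.0
```

```bash
python3 -c "
from h import *
go(79,-140,162)"
```

```text
t 11.65 press [  79.  -138.2  211.8] rpy [ 3.141 -0.    -0.255] go [0.   0.03 0.83] turn 0.0 F [ 0.6 -5.6  1.7] w 19.7 g 12.0
```

Emit:
{"name": "jog_arm", "arguments": {
  "deltas": [
    [[0,0.03,0.1,0],[0,0.045,0.25,0],[0,0.05,0.4,0],[0,0.045,0.55,0],[0,0.035,0.7,0],[0,0.025,0.8,0],[0,0.025,0.83,0],[0,0.025,0.83,0]]
  ]
}}

```text
t: 12.65
eef_pos: [0.4962, -0.1537, 0.1627]
ee_rot: [-3.141, -0.001, -0.255]
force: [1.1, 4.1, 8.4]
width: 0.0195
gripper_force: 12.0
```

Run:
```python
from h import *
go(79,-140,162)
a=save('scene','s6');w=save('wrist','w6')
A=cv2.resize(a['img'][90:230,150:290],(560,560),interpolation=cv2.INTER_CUBIC)
cv2.imwrite('pics/m6.png',A[:,:,::-1])
for z in(190,180,169.5):
  y=72-np.sqrt(210**2-(205-z)**2); print(z,(proj(a,W(93,y,z))[0]-[150,90])*4+1.5)
```

```text
t 12.65 press [  79.1 -138.6  162.7] rpy [-3.141e+00 -1.000e-03 -2.550e-01] go [-0.    0.02  0.01] turn 0.01 F [1.1 4.1 8.4] w 19.5 g 12.0
190 [ 50.22962135 208.6188631 ]
180 [ 53.36141559 220.54112896]
169.5 [ 57.15892459 233.28282585]
```

View pics/m6.png

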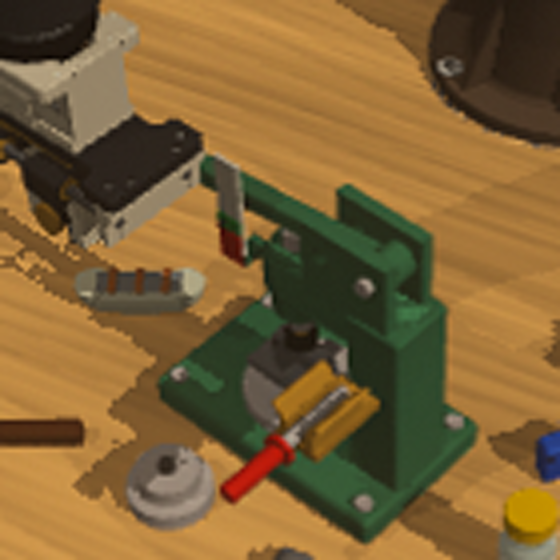

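The handle cap is now at about (46,216), near the predicted point for z ≈ 182; the pin is still in the notch and the bystanders have not moved. One numeric check of cap and pad position against the start.

Run:
```python
from h import *
def gold(n,z):
    f=load(n);y=72-np.sqrt(210**2-(205-z)**2);c0=proj(f,W(95,y,z))[0]
    m=cv2.cvtColor(f['img'],cv2.COLOR_RGB2HSV);k=((m[...,0]>14)&(m[...,0]<28)&(m[...,1]>175)&(m[...,2]<190))
    q=np.argwhere(k)[:,::-1];q=q[np.linalg.norm(q-c0,axis=1)<7];print(n,z,c0,len(q),q.mean(0) if len(q) else '', q.min(0),q.max(0))
gold('s0',257);gold('s6',181)
for n in('s0','s6'):  # lever top edge: hinge-side vs. column profile of the lever (green)
    f=load(n); 
    for z in (257,190,180,170):
        t=np.arcsin((z-205)/210); P=[W(0,72-r*np.cos(t),205+r*np.sin(t)) for r in(120,150)]; print(n,z,((proj(f,P)-[150,90])*4+1.5).round().tolist())
```

```text
s0 257 [159.47737428 123.48740496] 49 [158.73469388 122.93877551] [155 119] [162 127]
s6 181 [162.30293844 144.87083549] 40 [161.95  144.225] [159 139] [166 148]
s0 257 [[252.0, 146.0], [218.0, 117.0]]
s0 190 [[252.0, 189.0], [218.0, 170.0]]
s0 180 [[253.0, 196.0], [220.0, 179.0]]
s0 170 [[254.0, 203.0], [222.0, 188.0]]
s6 257 [[252.0, 146.0], [218.0, 117.0]]
s6 190 [[252.0, 189.0], [218.0, 170.0]]
s6 180 [[253.0, 196.0], [220.0, 179.0]]
s6 170 [[254.0, 203.0], [222.0, 188.0]]
```

Emit:
{"name": "jog_arm", "arguments": {
  "deltas": [
    [[0,-0.01,0,0],[0,-0.01,0,0],[0,-0.01,0,0],[0,-0.01,0,0]]
  ]
}}

```text
t: 13.25
eef_pos: [0.4961, -0.1537, 0.1629]
ee_rot: [3.141, -0.001, -0.255]
force: [1.0, -0.0, 7.3]
width: 0.0195
gripper_force: 12.0
```

```bash
python3 -c "
from h import *
go(79,-139,162)
print(arm.job_done())"
```

```text
t 13.25 press [  79.  -138.6  162.9] rpy [ 3.141e+00 -1.000e-03 -2.550e-01] go [-0.    0.01  0.01] turn 0.01 F [ 1.  -0.   7.3] w 19.5 g 12.0
the job is handed in; nothing more can be done
None
```

I handed the job in at 13.3 s with the pin lying released in the brass notch and the hand holding the lever at about 0.365 rad (green band, 7.3 N measured); no verdict came back.

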